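# Push the parts case into its glued-up lane

## Task

The two guide rails on the shelf board have just been glued and must not be touched, by the case or by you. Push the small-parts case with your fingertips down the lane between them until it is fully home, square against the stop block at the far end. Do not lift, carry or tip the case, leave the other things where they are, and finish clear of it.

Things in the scene. Friction and masses are not known exactly. Their poses are not given: they have to be found in the camera images.
- board: Plywood shelf board, fixed to the bench: 440 (x) x 240 (y) x 18 thick. Origin: centre of its underside, on the bench. Its +x runs down the lane, from the open end (x = -220) to the stop end; z up. Its top is 18 mm above the bench.
- rail_left: Dark hardwood guide rail, fixed on the board, left of the lane (+y side) seen in the direction of pushing: 210 long (along x) x 18 wide x 18 high. Origin: centre of its underside, on the board's top. In the board's frame at x = 85, y = 63.
- rail_right: The other guide rail, the same, right of the lane (-y side), in the board's frame at x = 85, y = -63. The lane between the rails' inner faces is 108 mm wide; its floor is the board, level with the area before it.
- mouth (a point): Middle of the lane's open end, on the board's top (board frame x = -20, y = 0), between the near ends of the rails. Axes as the board's.
- home (a point): Where the case's origin stands when the case is fully home, on the board's top (board frame x = 135, y = 0). Axes as the board's. The face of the stop is 55 mm further along +x.
- stop: Dark wood stop block that closes the far end of the lane, fixed on the board: 20 (x) x 144 (y) x 30 high. Origin: centre of its underside; its face towards the lane is 10 mm nearer (-x). The case may and should touch it.
- case: Closed plastic case, loose, grey, black lid: 110 long (x) x 84 wide (y) x 60 high, plus a low fixed handle on the lid (64 along x, 7 wide, top 72 above the underside). Origin: centre of its underside; z up. 0.4 to 0.85 kg. Stands on the board before the mouth, up to 30 mm off the lane's middle line and 0.3 rad askew, +x end towards the lane. Its sides and rear stand 42 mm higher than the rails.
- offcut: Bystander: wood offcut 60 x 30 x 24 high, lying on the board outside the lane, left of the left rail. Origin: centre of its underside.
- glue: Bystander: white glue bottle, 56 diameter, 150 high, standing on the bench beyond the stop end. Origin: centre of its underside.
- tape: Bystander: flat-lying roll of tape, 90 diameter, 25 high, on the bench beyond the stop end. Origin: centre of its underside.
- screwdriver: Bystander: screwdriver lying on the bench beyond the board's side away from the robot, about 200 long and 30 thick, handle to its -x. Origin: under its middle.

How it is judged:
On the way:
1. the case's front end is in the lane, flat on the board (x of case in the frame of mouth above -0.035 m and x of case in the frame of home below -0.05 m and z of case in the frame of home below 0.004 m).
At the end, for the whole second after the job is handed in: The case stands flat and still in the lane with its origin within 6 mm of home along the lane (so no more than 6 mm short of the stop) and 12 mm across it, within 0.08 rad of square (x of case in the frame of home between -0.006 and 0.006 m and y of case in the frame of home between -0.012 and 0.012 m and z of case in the frame of home below 0.004 m and angle between the x axis of case and the x axis of board, either way round below 0.08 rad and angle between case's own z axis and vertical below 0.05 rad and linear speed of case below 0.01 m/s); the robot touches nothing.
It fails at once if the left guide rail was touched (contact force between rail_left and anything else above 0.3 N).
It fails at once if the right guide rail was touched (contact force between rail_right and anything else above 0.3 N).
It fails at once if the case was lifted off the board (z of case in the frame of home above 0.008 m).
It fails at once if the case was tipped (angle between case's own z axis and vertical above 0.12 rad).
It fails at once if the offcut, glue bottle, roll of tape or screwdriver was moved by more than 15 mm (distance of any of offcut, glue, tape, screwdriver from where it was at the start of the episode above 0.015 m).
It also fails if it takes over 64 s, if anything falls off the work surface, if the arm or the gripper's body presses on something with over 40 N, if the wrist force passes 120 N, or if a joint passes its speed limit or range.

## Robot

A 6-joint arm with a two-finger parallel gripper is mounted at the origin on the work surface. World frame = base frame: x ahead of the robot, y to its left, z up, the work surface at z = 0. Lengths are in m, angles in rad, forces in N, time in s.
With the tool pointing down it reaches from about 0.35 to 0.775 m from the base axis. Payload 5.5 kg.
Tool frame: the origin (TCP) lies between the finger pads; the fingertips stand 22 mm ahead of it and the grasp point (between the pads) lies 3 mm ahead of it; z points along the fingers, y is the direction in which the jaws open and shut (so a half turn about z gives the same grasp; the last joint's range is limited). The gripper opens to 85 mm and grips with 20 to 120 N. Pads are 22 mm wide; open, the fingers measure 114 mm over their backs; the gripper's body (76 mm by 85 mm) begins 54 mm behind the grasp point. The pads swing forward as they close: fully open they stand 13 mm farther back than shut.
Start: joints at [-1.323, 0.313, 0.046, 1.304, 0, 1.431], TCP at [0.217, -0.532, 0.253] pointing down, gripper open.
Joint ranges: [-2.76, 2.76], [-0.86, 1.69], [-1.03, 1.26], [-2.2, 2.34], [-1.47, 1.5], [-3.14, 3.14]. Speed limits (rad/s): [2.57, 2.57, 3.14, 3.14, 3.14, 3.14].

## Interface

Orientations are given as a unit quaternion [w, x, y, z].
In Python, from bench import r, move_gripper, kinematics, status, eyes, close_job gives the robot as it stands. Calls block until the motion is done:
- r.reach(position, orientation): joint-space move of the TCP to a pose.
- r.move_straight(position, rate=0.15, ori=None, stop_force=None): straight line of the TCP; ori=None keeps the orientation; rate is the mean speed in m/s. With stop_force (N) it stops when the force on the tool has changed by that much, and returns True; else False.
- r.movej(angles): joint-space move.
- move_gripper(opening, force=None): finger opening in m; force is the grip in N (None keeps the last); returns when the fingers have stopped.
- r.sleep(seconds).
- kinematics.ik(position, orientation): joint angles nearest the present ones, or None.
- status.get_state(): the state.
- eyes.snapshot(name): name is "side" or "top" or "wrist"; returns the picture (480x640x3 uint8, blue, green, red); there is no depth.
- eyes.camera_info(name): a dict with "fx", "fy", "cx", "cy" (pixels), "k1" (the pictures are not rectified: a ray, as slopes to the right and down, at radius r is drawn at 1 + k1 r^2 times it, then the intrinsics apply), "R" (3x3) and "t" (3): a world point X has camera coordinates R X + t. Camera axes: x right, y down, z forward; pixel columns grow to the right and rows downward; lengths in m; the calibration is good to about 2 mm. A picture is of the moment at which its call begins: read the wrist's pose just before it. camera_info takes no time and is no camera call; for the wrist camera it gives the pose at the moment of the call.
A pose or a line that the arm cannot do raises r.PlanningError and nothing moves.
- close_job(): hands the job in, once; it reports no verdict.
The state is a dict: "t": time; "q": joint angles; "joint_velocities": joint speeds; "joint_efforts": joint torques, N m; "tcp_pos": TCP position; "tool_rot": TCP orientation; "force": force on the tool from outside, world axes, zero at the start; "moment": the same for the moment, N m; "width": finger opening in m.
Only numpy, scipy, OpenCV 4.12 (cv2) and the standard library are available. Lean on these libraries where they do the work, as an engineer would, in place of code of your own. Each camera call takes 0.05 s, during which the arm holds its last target.

## Working session

There is one attempt and no reset: what is moved stays moved. The work goes in short steps, each a Python script; the robot and the scene stay as the last script left them, time stands still between calls to the robot, and variables do not carry over. Pictures are saved under pics/ and viewed, and the job is handed in when it is done.

```bash
mkdir -p pics; ls; python3 - <<'E'
from bench import r, move_gripper, kinematics, status, eyes
import cv2
s=status.get_state();print({k:s[k] for k in('t','q','tcp_pos','tool_rot','width','force')})
for n in('top','side','wrist'):
    cv2.imwrite(f'pics/{n}0.png',eyes.snapshot(n));print(n,eyes.camera_info(n))
E
```

```text
pics
{'t': 0.0, 'q': array([-1.32262872e+00,  3.14021050e-01,  4.49600234e-02,  1.30358119e+00,
       -1.11366259e-05,  1.43123284e+00]), 'tcp_pos': array([ 0.21729157, -0.5318518 ,  0.25238933]), 'tool_rot': array([-9.21283286e-04,  9.81266439e-01,  1.92653378e-01, -5.56533419e-05]), 'width': 0.08557578312335234, 'force': array([-0.36892264,  0.5525665 , -0.39576976])}
top {'fx': 526.6770671889083, 'fy': 526.6770671889083, 'cx': 313.82908107114457, 'cy': 244.22085344717968, 'k1': -0.11227383699153239, 'R': array([[-0.02247698, -0.99972774,  0.00626325],
       [-0.99474962,  0.02173854, -0.1000031 ],
       [ 0.09983972, -0.00847814, -0.99496741]]), 't': array([0.1649082 , 0.56966293, 1.15416345])}
side {'fx': 580.7168598617357, 'fy': 580.7168598617357, 'cx': 318.89367201676043, 'cy': 248.29128187008698, 'k1': -0.09081810806184276, 'R': array([[ 0.99618373, -0.08652859, -0.0114361 ],
       [-0.0535772 , -0.50279719, -0.86274241],
       [ 0.06890185,  0.86006266, -0.50551434]]), 't': array([-0.56168745,  0.15658595,  1.01351414])}
wrist {'fx': 338.99786811009864, 'fy': 338.99786811009864, 'cx': 313.7203470064813, 'cy': 241.67278221530518, 'k1': -0.043537644630985056, 'R': array([[ 0.37822013, -0.92571293, -0.00226039],
       [-0.8872001 , -0.36317972,  0.28456366],
       [-0.26424519, -0.10562228, -0.95865448]]), 't': array([-0.57360456, -0.03730878,  0.37987346])}
```

View pics/top0.png

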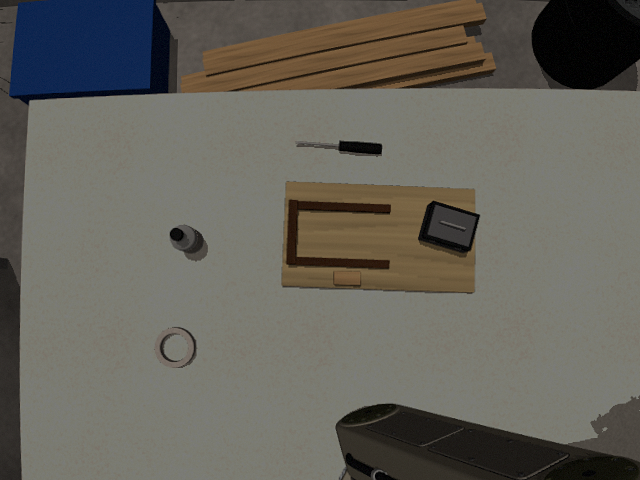

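View pics/side0.png

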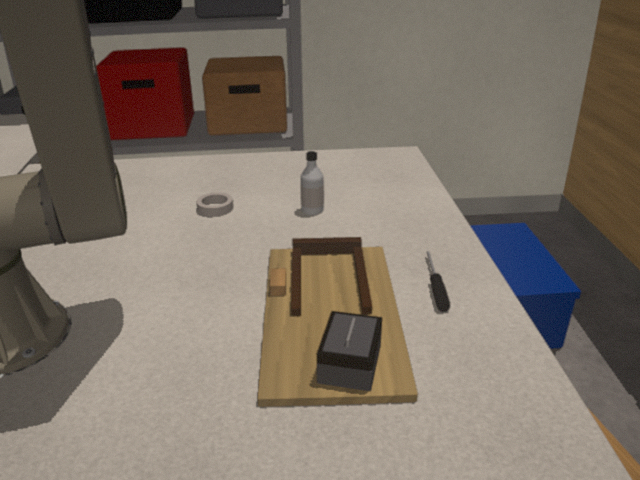

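```bash
cat > h.py <<'E'
import numpy as np, cv2
def und(px,ci):
    px=np.asarray(px,float).reshape(-1,2)
    d=np.array([ci['k1'],0,0,0,0.])
    K=np.array([[ci['fx'],0,ci['cx']],[0,ci['fy'],ci['cy']],[0,0,1]])
    return cv2.undistortPointsIter(px.reshape(-1,1,2),K,d,None,None,(3,50,1e-10)).reshape(-1,2)
def toplane(px,ci,z):
    s=und(px,ci); R=np.array(ci['R']);t=np.array(ci['t'])
    d=np.c_[s,np.ones(len(s))]@R; c=-R.T@t   # rows: R^T d
    return (c+d*((z-c[2])/d[:,2])[:,None])[:,:2]
def proj(X,ci):
    K=np.array([[ci['fx'],0,ci['cx']],[0,ci['fy'],ci['cy']],[0,0,1]])
    R=np.array(ci['R']);return cv2.projectPoints(np.asarray(X,float).reshape(-1,1,3),cv2.Rodrigues(R)[0],np.array(ci['t']),K,np.array([ci['k1'],0,0,0,0.]))[0].reshape(-1,2)
E
python3 - <<'E'
import cv2
im=cv2.imread('pics/top0.png')[165:305,270:490]
cv2.imwrite('pics/top0c.png',cv2.resize(im,None,fx=3.6,fy=3.6,interpolation=cv2.INTER_NEAREST))
hsv=cv2.cvtColor(cv2.imread('pics/top0.png'),cv2.COLOR_BGR2HSV)
for n,(u,v) in dict(board=(400,200),rail=(340,207),stop=(293,235),lid=(450,215),rim=(426,225),rim2=(470,225),off=(347,278),bench=(250,300)).items(): print(n,hsv[v,u])
E
```

```text
board [ 18 111 120]
rail [  9 146  42]
stop [ 11 172  40]
lid [15 17 61]
rim [120  57   9]
rim2 [10 13 58]
off [ 16 130 116]
bench [ 30  17 122]
```

View pics/top0c.png

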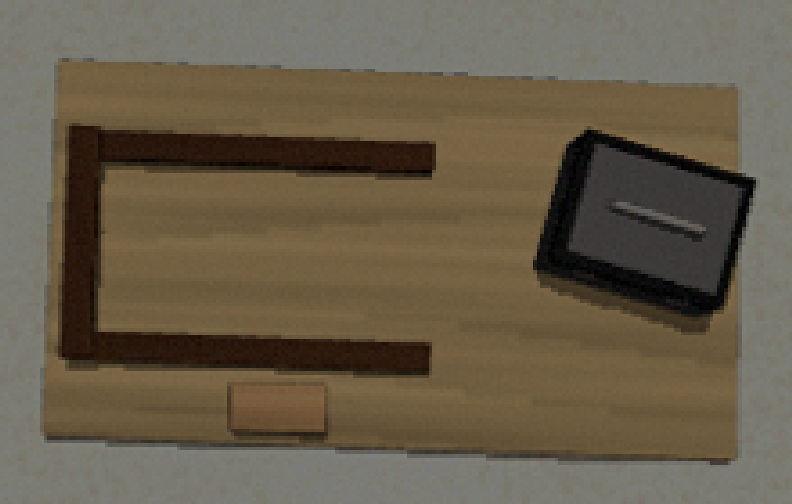

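View pics/wrist0.png

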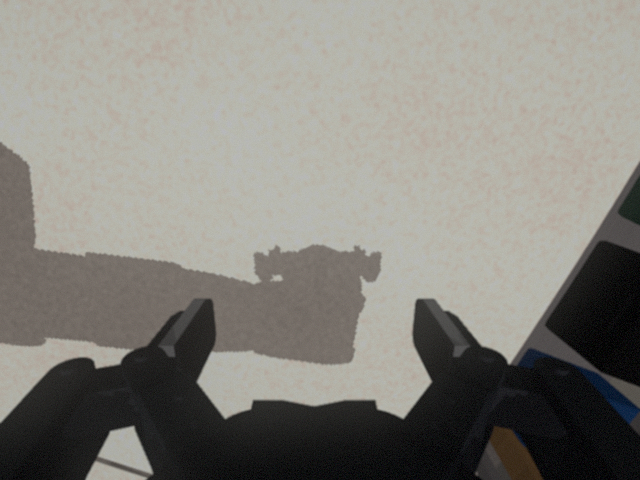

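```bash
cat > meas.py <<'E'
import numpy as np, cv2
from h import *
def big(m):
    c=cv2.findContours(m,cv2.RETR_EXTERNAL,cv2.CHAIN_APPROX_NONE)[0]
    return max(c,key=cv2.contourArea)
def rect(pts,ci,z):
    P=toplane(pts,ci,z); (c,wh,a)=cv2.minAreaRect((P*1000).astype(np.float32))
    return np.array(c)/1000,np.array(wh),a,P
def longyaw(wh,a):   # yaw of long side, near +y
    y=a if wh[0]>wh[1] else a+90
    y=np.deg2rad(y)
    while y<0: y+=np.pi
    while y>=np.pi: y-=np.pi
    return y
E
python3 - <<'E'
from meas import *
from bench import eyes
ci=eyes.camera_info('top'); im=cv2.imread('pics/top0.png'); hsv=cv2.cvtColor(im,cv2.COLOR_BGR2HSV)
roi=np.zeros(im.shape[:2],np.uint8); roi[165:310,265:495]=255
H,S,V=cv2.split(hsv)
bd=(((S>70)&(V>25))*255).astype(np.uint8)&roi
c=big(bd); k=cv2.convexHull(c); ce,wh,a,_=rect(k.reshape(-1,2),ci,.018); print('board',ce,wh,np.rad2deg(longyaw(wh,a)))
# long edges fit
dk=((V<60)&(S>110)&(H<25)&(roi>0)); dk[:,395:]=0
dk=cv2.morphologyEx((dk*255).astype(np.uint8),cv2.MORPH_OPEN,np.ones((2,2)))
ce,wh,a,_=rect(cv2.convexHull(big(dk)).reshape(-1,2),ci,.036); print('U',ce,wh,a)
cm=((V<85)&(roi>0));cm[:,:400]=0; 
g=((V>=40)&(S<45)&(V<95)&(roi>0)); g[:,:410]=0; g=g.astype(np.uint8)*255
g=cv2.morphologyEx(g,cv2.MORPH_OPEN,np.ones((3,3)))
ce,wh,a,_=rect(big(g).reshape(-1,2),ci,.078); print('lid panel',ce,wh,np.rad2deg(longyaw(wh,a)))
o=im.copy(); o[g>0]=(0,0,255); o[dk>0]=(0,255,0); 
cv2.imwrite('pics/seg0.png',cv2.resize(o[165:305,270:490],None,fx=3.6,fy=3.6,interpolation=cv2.INTER_NEAREST))
E
```

```text
board [0.58884583 0.00198457] [437.75378418 239.97697449] 86.55044555664062
U [0.59100543 0.09512122] [228.88102722 146.87023926] 86.06368255615234
lid panel [ 0.60299988 -0.14794958] [94.10942078 68.66358185] 72.5396957397461
```

View pics/seg0.png

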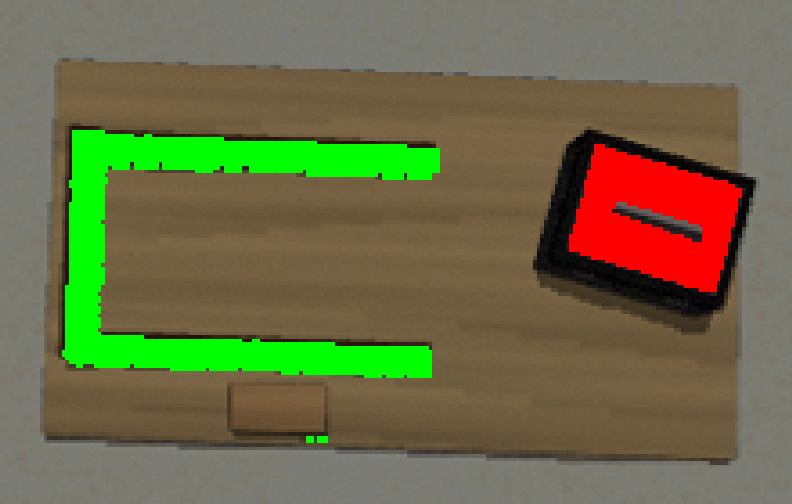

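```bash
cat >> h.py <<'E'
def qd(yaw): # tool down with tool x at yaw (rad)
    return [0,np.cos(yaw/2),np.sin(yaw/2),0]
E
python3 - <<'E'
from h import *
from bench import r,status,eyes,kinematics
yaw=np.deg2rad(176.4)
for p in ([.72,-.04,.30],[.70,-.04,.28],[.68,-.04,.28]):
    s=kinematics.ik(p,qd(yaw)); print(p,s)
    if s is not None:
        r.reach(p,qd(yaw)); break
st=status.get_state();print(st['t'],st['tcp_pos'],st['q'])
ci=eyes.camera_info('wrist'); im=eyes.snapshot('wrist'); cv2.imwrite('pics/w1.png',im); np.save('w1.npy',ci,allow_pickle=True)
E
```

```text
[0.72, -0.04, 0.3] [-0.16666738  0.63906721  0.67266589  1.60439502  0.         -0.10383553]
2.65 [ 0.71981988 -0.04122054  0.30004557] [-1.68293600e-01  6.38837173e-01  6.72373100e-01  1.60436281e+00
 -2.44882604e-04 -1.03719947e-01]
```

View pics/w1.png

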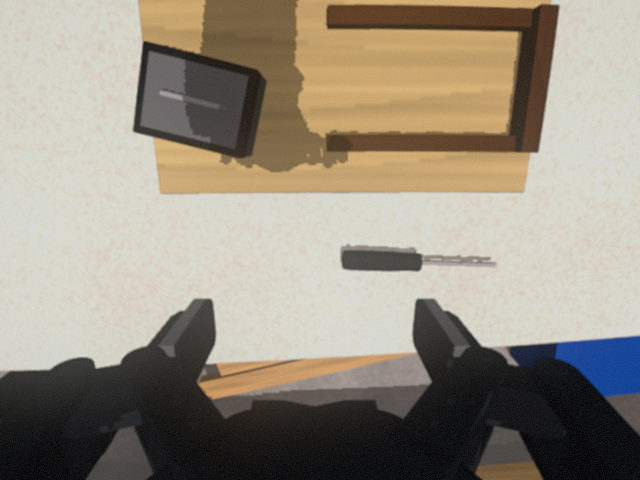

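```bash
python3 - <<'E'
import cv2,numpy as np
im=cv2.imread('pics/w1.png')
a=cv2.resize(im[0:170,315:565],None,fx=3.2,fy=3.2,interpolation=cv2.INTER_NEAREST)
cv2.imwrite('pics/w1a.png',a)
g=cv2.resize(im[30:170,120:280],None,fx=4,fy=4,interpolation=cv2.INTER_NEAREST)
g=np.clip(g.astype(float)*1.6,0,255).astype(np.uint8)
cv2.imwrite('pics/w1b.png',g)
E
```

```text
(no output)
```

View pics/w1a.png

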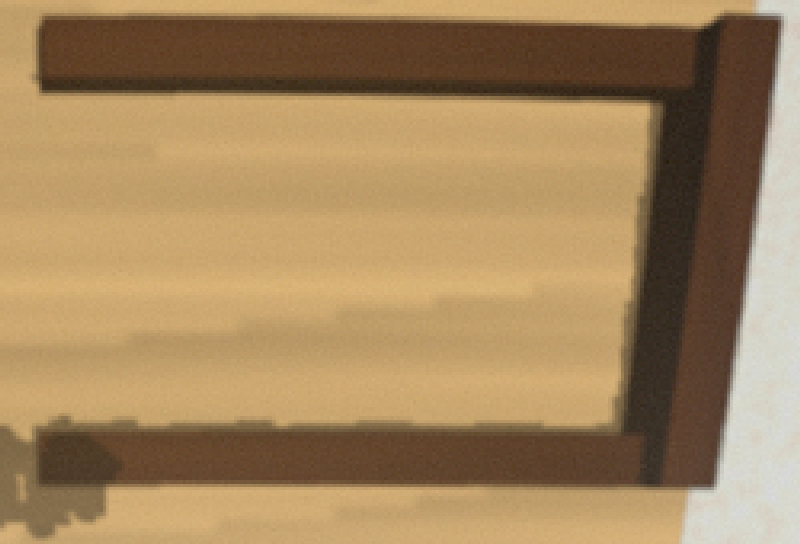

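View pics/w1b.png

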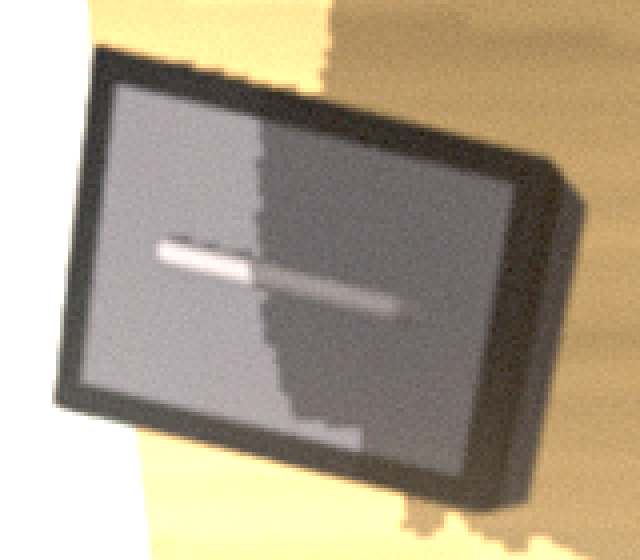

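```bash
python3 - <<'E'
from meas import *
ci=np.load('w1.npy',allow_pickle=True).item()
f=lambda L,s,o: np.array(L,float)/s+np.array(o)-.5
P=lambda L,z: toplane(f(L,3.2,(315,0)),ci,z)
li=P([(42,78),(693,88)],.036); lo=P([(42,17),(697,29)],.036)
ri=P([(38,430),(645,434)],.036); ro=P([(38,485),(640,486)],.036)
st=P([(720,18),(663,487)],.048); ends=P([(40,50),(37,457)],.036)
yw=lambda a:np.rad2deg(np.arctan2(*(a[1]-a[0])[::-1]))
for n,a in dict(li=li,lo=lo,ri=ri,ro=ro,st=st,ends=ends).items(): print(n,a.round(4).tolist(),yw(a).round(2))
yb=np.deg2rad(np.mean([yw(a) for a in(li,lo,ri,ro)])); ex=np.array([np.cos(yb),np.sin(yb)]); ey=np.array([-ex[1],ex[0]])
l=[a.mean(0)@ey for a in (li,lo,ri,ro)]; yc=np.mean(l); print('widths',l[0]-l[2],l[1]-l[3],'yaw',np.rad2deg(yb))
xs=st.mean(0)@ex-.190; xe=ends.mean(0)@ex+.020; print('x origin stop/ends',xs,xe)
o=(xs+xe)/2*ex+yc*ey; print('board origin',o)
pc=toplane(f([(113,84),(515,182),(463,473),(80,385)],4,(120,30)),ci,.078)
c,wh,a=cv2.minAreaRect((pc*1000).astype(np.float32)); c=np.array(c)/1000; y=longyaw(wh,a)
print('case',c,wh,np.rad2deg(y),'in board',(c-o)@ex,(c-o)@ey,y-yb)
np.savez('board.npz',o=o,yb=yb)
E
```

```text
li [[0.533, -0.0145], [0.5454, 0.1951]] 86.61
lo [[0.5157, -0.0136], [0.5282, 0.1951]] 86.57
ri [[0.6402, -0.0217], [0.6532, 0.1876]] 86.45
ro [[0.6583, -0.0227], [0.6707, 0.1874]] 86.64
st [[0.529, 0.195], [0.6707, 0.1885]] -2.65
ends [[0.525, -0.0147], [0.649, -0.0226]] -3.63
widths 0.10770871358534206 0.14280498758681015 yaw 86.56441019693013
x origin stop/ends 0.037352005812625766 0.03657345290832399
board origin [0.58799202 0.00172958]
case [ 0.60191113 -0.14853781] (95.09333038330078, 68.53424835205078) 72.6729736328125 in board -0.14916320382922757 -0.022899088903290423 -0.2424513058757809
```

```bash
cat >> h.py <<'E'
_b=np.load('board.npz'); O=_b['o']; YB=float(_b['yb']); EX=np.array([np.cos(YB),np.sin(YB)]); EY=np.array([-EX[1],EX[0]])
def W(x,y,z): return [*(O+x*EX+y*EY),z]
def B(p): d=np.asarray(p)[:2]-O; return np.array([d@EX,d@EY])
E
cat > look.py <<'E'
from meas import *
from bench import eyes,status
def case_top(name):
    "case pose in board frame from top camera"
    ci=eyes.camera_info('top'); im=eyes.snapshot('top'); cv2.imwrite(f'pics/{name}.png',im)
    H,S,V=cv2.split(cv2.cvtColor(im,cv2.COLOR_BGR2HSV))
    g=((V>=35)&(S<45)&(V<98)).astype(np.uint8)*255
    roi=np.zeros_like(g); roi[170:300,285:482]=255; g&=roi
    g=cv2.morphologyEx(g,cv2.MORPH_OPEN,np.ones((3,3)))
    ce,wh,a,_=rect(big(g).reshape(-1,2),ci,.078)
    print(name,'case',B(ce).round(4),wh.round(1),'rel yaw',round(longyaw(wh,a)-YB,3)); return ce,wh,a
E
python3 - <<'E'
from h import *
from look import case_top
from bench import r,status,move_gripper
q=qd(YB+np.pi/2)
move_gripper(.060)
r.reach(W(-.148,-.118,.16),q)
r.move_straight(W(-.148,-.118,.048),rate=.15)
f=lambda:(status.get_state()['t'],B(status.get_state()['tcp_pos']).round(4),status.get_state()['tcp_pos'][2].round(4),status.get_state()['force'].round(2),status.get_state()['width'])
print(f())
r.move_straight(W(-.148,-.060,.048),rate=.05); print(f())
from bench import eyes
im=eyes.snapshot('wrist');cv2.imwrite('pics/w2.png',im)
case_top('t2')
E
```

```text
(4.7333, array([-0.1479, -0.1191]), np.float64(0.0495), array([0.79, 0.21, 0.19]), 0.060128025613363514)
(6.0417, array([-0.148, -0.06 ]), np.float64(0.048), array([ 0.59, -0.09,  0.06]), 0.060008928023279895)
t2 case [-0.1477 -0.0044] [92.7 67.8] rel yaw -0.015
```

View pics/w2.png

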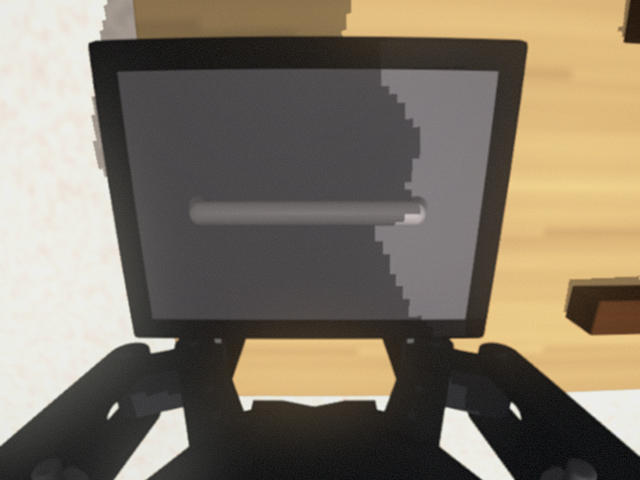

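View pics/t2.png

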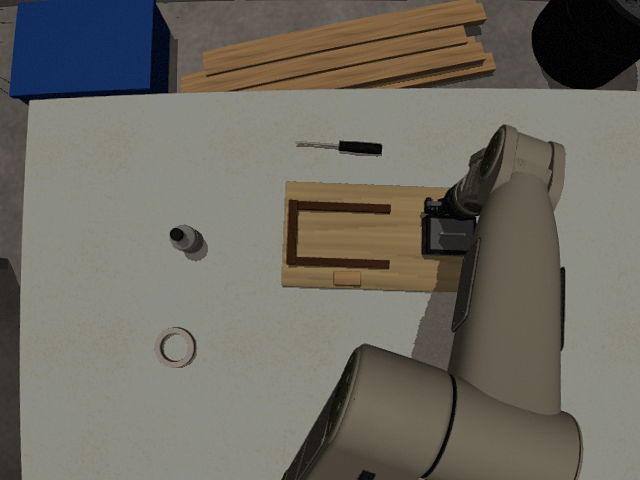

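```bash
python3 - <<'E'
from meas import *
from bench import eyes
ci=eyes.camera_info('wrist')
p=toplane([(118,71),(498,71),(477,320),(153,320)],ci,.078)
c,wh,a=cv2.minAreaRect((p*1000).astype(np.float32));print(B(p.mean(0)),wh,longyaw(wh,a)-YB, [B(x).round(4).tolist() for x in p])
E
```

```text
[-0.14814532 -0.00450621] (98.40950012207031, 69.06272888183594) -0.0004076465170028687 [[-0.1963, 0.03], [-0.1018, 0.03], [-0.098, -0.0391], [-0.1964, -0.039]]
```

```bash
python3 - <<'E'
from h import *
from look import case_top
from bench import r,status,move_gripper,eyes
f=lambda:print((lambda s:(s['t'],B(s['tcp_pos']).round(4),s['tcp_pos'][2].round(4),s['force'].round(2)))(status.get_state()))
r.move_straight(W(-.148,-.0555,.048),rate=.03); f()
r.move_straight(W(-.148,-.095,.048),rate=.1)
r.move_straight(W(-.148,-.095,.17),rate=.2)
move_gripper(.050)
q=qd(YB)
r.reach(W(-.250,0,.17),q)
r.move_straight(W(-.250,0,.065),rate=.15); f()
ci=eyes.camera_info('wrist');np.save('w3.npy',ci,allow_pickle=True);cv2.imwrite('pics/w3.png',eyes.snapshot('wrist'))
case_top('t3')
E
```

```text
(6.4417, array([-0.148 , -0.0553]), np.float64(0.048), array([ 1.31, -0.16,  0.36]))
(10.1, array([-0.2502, -0.0007]), np.float64(0.0658), array([-0.85, -0.28, -0.73]))
t3 case [-0.149  -0.0005] [95.1 68.5] rel yaw 0.001
```

View pics/w3.png

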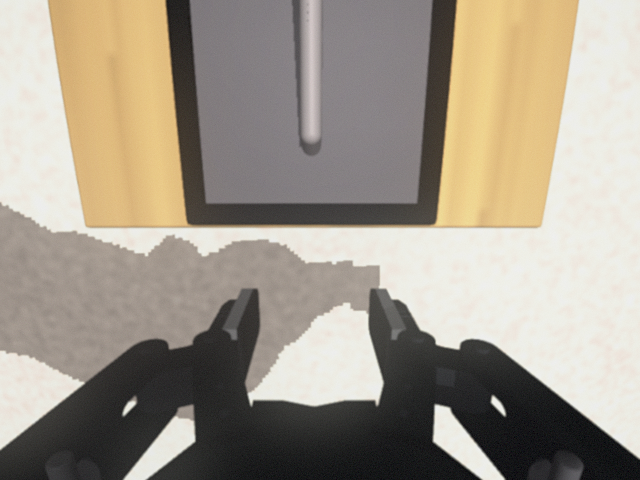

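View pics/t3.png

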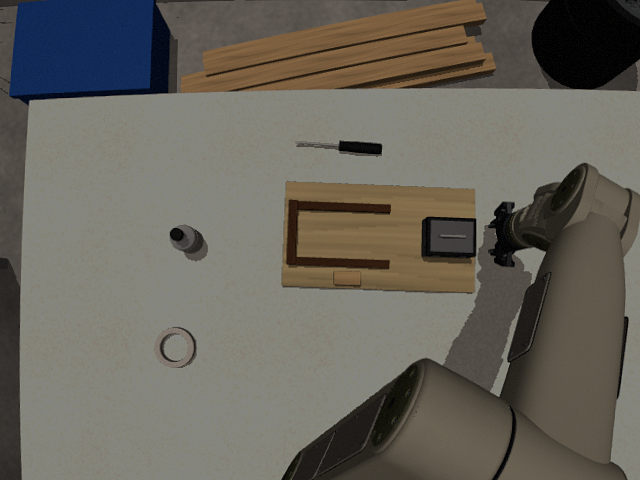

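```bash
python3 - <<'E'
from h import *
from look import case_top
from bench import r,status,eyes
f=lambda:print((lambda s:(s['t'],B(s['tcp_pos']).round(4),s['tcp_pos'][2].round(4),s['force'].round(2)))(status.get_state()))
r.move_straight(W(-.13,0,.065),rate=.05); f(); case_top('t4')
r.move_straight(W(-.04,0,.065),rate=.05); f(); case_top('t5')
E
```

```text
(12.75, array([-0.1301, -0.    ]), np.float64(0.065), array([-0.47, -1.54, -0.37]))
t4 case [-0.0631 -0.0006] [94.2 69. ] rel yaw 0.0
(14.75, array([-0.04,  0.  ]), np.float64(0.065), array([ 0.32, -0.98, -0.12]))
t5 case [ 0.0278 -0.0007] [93.2 69.3] rel yaw -0.001
```

View pics/t5.png

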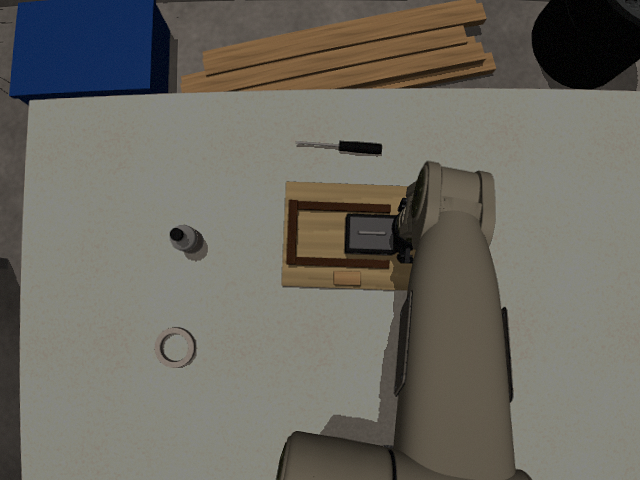

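```bash
python3 - <<'E'
from h import *
from look import case_top
from bench import r,status,eyes
f=lambda:print((lambda s:(s['t'],B(s['tcp_pos']).round(4),s['tcp_pos'][2].round(4),s['force'].round(2)))(status.get_state()))
r.move_straight(W(.055,0,.065),rate=.05); f(); case_top('t6')
print(r.move_straight(W(.072,0,.065),rate=.015,stop_force=10)); f(); case_top('t7')
E
```

```text
(16.85, array([0.055, 0.   ]), np.float64(0.065), array([-0.24, -2.72,  0.01]))
t6 case [ 0.1235 -0.001 ] [90.8 69. ] rel yaw -0.002
True
(17.8333, array([0.0684, 0.0003]), np.float64(0.0647), array([ 0.45, -0.82, -0.38]))
t7 case [ 0.1394 -0.0003] [86.1 69.5] rel yaw 0.038
```

```bash
python3 - <<'E'
from h import *
from look import case_top
from bench import r,status,eyes
f=lambda:print((lambda s:(s['t'],B(s['tcp_pos']).round(4),s['tcp_pos'][2].round(4),s['force'].round(2)))(status.get_state()))
r.move_straight(W(.02,0,.065),rate=.1)
r.move_straight(W(.02,0,.20),rate=.2)
r.reach(W(-.12,0,.25),qd(YB)); f(); case_top('t8')
im=cv2.imread('pics/t8.png')[165:305,270:490]
cv2.imwrite('pics/t8c.png',cv2.resize(im,None,fx=3.6,fy=3.6,interpolation=cv2.INTER_NEAREST))
np.save('w8.npy',eyes.camera_info('wrist'),allow_pickle=True);cv2.imwrite('pics/w8.png',eyes.snapshot('wrist'))
E
```

```text
(19.975, array([-0.1205,  0.0006]), np.float64(0.2486), array([-0.75,  0.59, -0.58]))
t8 case [ 0.1351 -0.0006] [94.9 69.5] rel yaw 0.032
```

View pics/t8c.png

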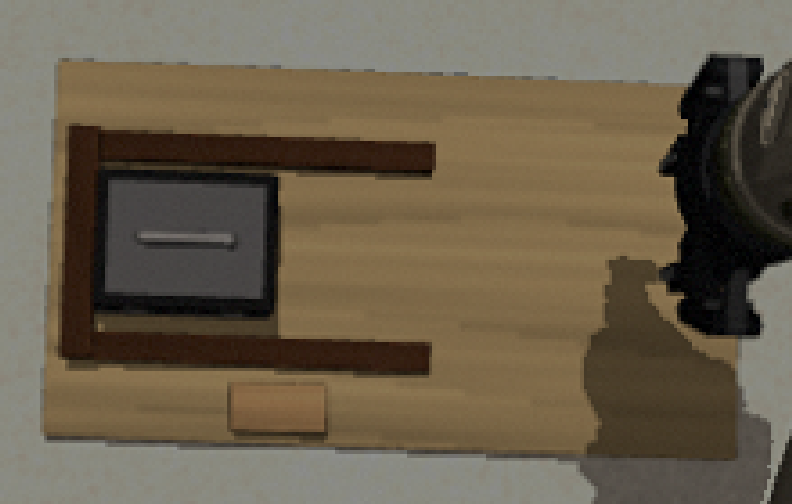

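View pics/w8.png

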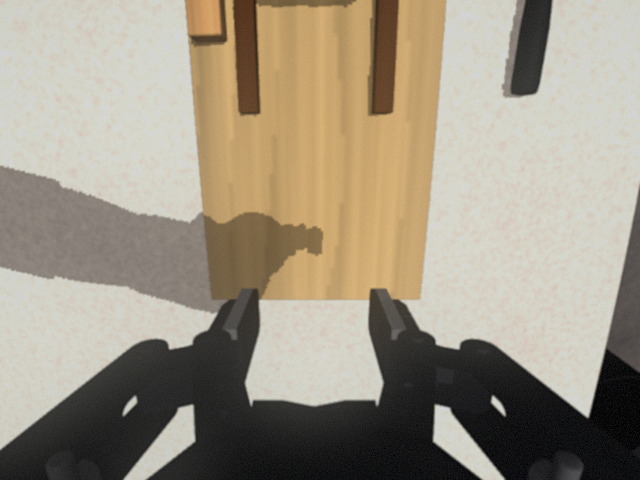

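```bash
python3 - <<'E'
from h import *
from bench import r,status,eyes
r.reach(W(.06,-.10,.30),qd(YB+np.pi/2)); r.sleep(.3)
ci=eyes.camera_info('wrist');np.save('w9.npy',ci,allow_pickle=True);im=eyes.snapshot('wrist');cv2.imwrite('pics/w9.png',im)
print(status.get_state()['t'])
E
```

```text
21.5833
```

View pics/w9.png

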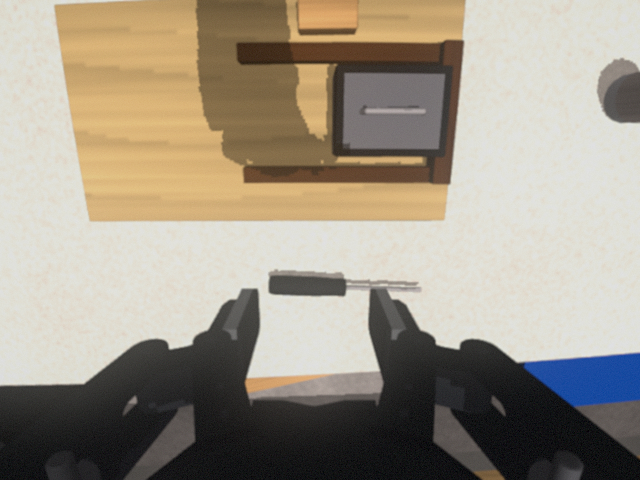

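Case at pixels (333–452, 64–156), against the stop at column ~450, with gaps to both rails; now the numbers.

```bash
python3 - <<'E'
from meas import *
ci=np.load('w9.npy',allow_pickle=True).item(); im=cv2.imread('pics/w9.png')
H,S,V=cv2.split(cv2.cvtColor(im,cv2.COLOR_BGR2HSV))
g=((S<50)&(V>65)).astype(np.uint8)*255; m=np.zeros_like(g); m[66:156,336:450]=255; g&=m
g=cv2.morphologyEx(g,cv2.MORPH_CLOSE,np.ones((5,5)));g=cv2.morphologyEx(g,cv2.MORPH_OPEN,np.ones((5,5)))
c=big(g).reshape(-1,2); ce,wh,a,P=rect(c,ci,.078); print(cv2.boundingRect(c),B(ce),wh,longyaw(wh,a)-YB)
Q=np.array([B(p) for p in P]); 
for s in(1,-1):
    k=(s*(Q[:,1]-B(ce)[1])>.030)&(abs(Q[:,0]-B(ce)[0])<.04); v=np.polyfit(Q[k,0],Q[k,1],1); print('side',s,k.sum(),'slope',v[0])
E
```

```text
(342, 72, 106, 84) [ 0.13808745 -0.00193883] [102.08827209  75.09724426] -0.0046029241822047595
side 1 86 slope -0.006758297000950236
side -1 85 slope -0.02704653057444512
```

```bash
python3 -c "
from bench import close_job,status
print(status.get_state()['t']); close_job()"
```

```text
21.5833
the job is handed in; nothing more can be done
```

The case is home against the stop, square in the lane, and I handed the job in at 21.6 s of robot time. No verdict is reported.

**What I did:**
1. I measured the board, rails and case from the top and wrist cameras. The case stood 23 mm right of the lane's middle line and 0.24 rad askew.
2. I pushed its right side with the two fingertips until it was square and centred before the mouth.
3. I pushed it from the rear, in stages, down the middle line, with the fingertips above rail height. A 10 N force change at the stop ended the push. I then backed off, rose and moved clear.

**Last checks, in the board's frame (home is x = 135, y = 0):**

| Check | x (mm) | y (mm) | Angle (rad) |
|---|---|---|---|
| Top camera | 135.1 | -0.6 | +0.032 (coarse fit) |
| Wrist camera | 138.1 | -1.9 | -0.005 |
| Finger position when the stop was met | about 136 | – | – |

- **Where they disagree:** the wrist-camera mask came out oversized (102 x 75 mm, against 95 x 68.5 mm expected), so its x and y are biased. Line fits to its two long sides gave -0.007 and -0.027 rad. The angles differ in sign, but all are well inside 0.08 rad and point to near square.
- **Rails and other things:** the last pictures show gaps between the case and both rails. The offcut, glue and screwdriver look undisturbed, judged by eye only. The tape was last in view partway down the lane and looked unmoved then.

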